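# Check the plating on a lamp shell in the cleaning pot

### The job

Lift the lid off the cleaning pot by its knob and set it down flat, centred on the round cork mat, then take the plating gauge out of its stand. Press the gauge's sprung tip gently inside the small ring drawn on the chrome lamp shell in the pot, with the gauge square to the dome's surface at that spot and the tip pushed about half way in (never bottomed hard), the gauge touching nothing but the shell. Leave everything else on the bench where it is and finish still gripping the gauge and holding it there.

Things in the scene. Friction and masses are not known exactly. Their poses are not given: they have to be found in the camera images.
- pot: fixed round steel pot, 164 mm outside, 156 mm inside diameter, 60 mm high, floor 5 mm thick, a wire handle on each side reaching 101 mm from the axis. Origin: centre of its underside, on the bench. z up.
- lid: loose steel lid (about 0.25 kg) on the pot. Origin: centre of the underside of its plug, z up; 52 mm above the bench when on the pot, 4 mm when on the mat. Heights above it: plug 144 mm across 0 to 8 mm (6 mm play all round in the pot), flange 170 mm across 8 to 15 mm, stem 16 mm across to 29 mm, round black knob 30 mm across 29 to 55 mm.
- mat: fixed round cork mat, 180 mm across, 4 mm thick, on the robot's left or right. Origin: centre of its underside.
- stand: fixed aluminium block 70 x 70 x 70 mm with an 18 mm upright hole in its top, on the opposite side from the mat. Origin: centre of its underside.
- probe: loose pen-like plating gauge, 0.12 kg, upright in the stand (turns freely). Origin: on its axis at the lower end of its handle, on the stand's top (70 mm up); z from tip to handle. Square handle 26 x 26 mm (faces along x, y), 0 to 75 mm above the origin; below it a barrel 14 mm across, 40 mm long, hidden in the hole, then a sprung brass tip, 6 mm across, its free point 56 mm below the origin.
- probe_tip (a joint): how far the sprung tip is pushed into the barrel, m: 0 free, 0.012 bottomed. Force = 1.2 N + 300 N/m x travel (3 N at half way, 4.8 N just before it bottoms).
- probe_point (a point): the point (end) of the sprung tip, on the gauge's axis.
- shell: fixed chrome lamp shell on the pot's floor, under the lid: a dome of 70 mm radius, 40 mm high, with a brass stud 10 mm across and 5 mm high on its apex. Origin: centre of its foot, on the pot's axis, 5 mm above the bench; the dome's centre of curvature is 30 mm below it.
- spot: small dark ring, 18 mm across, drawn on the dome 22 degrees down from its apex, on the robot's side (35 degrees either way). Origin: its centre, on the surface, 40 mm above the bench, 26 mm from the pot's axis. z points straight out of the surface: 22 degrees from vertical, leaning away from the pot's axis. Hidden until the lid is off.
- headlamp: loose bystander: round chrome car headlamp, glass up, 132 mm across, 78 mm high. Origin: centre of its underside.
- spotlamp: loose bystander: smaller round lamp with amber glass, glass up, 108 mm across, 60 mm high. Origin: centre of its underside.
- mirror: loose bystander: chrome door mirror lying flat, 70 x 110 x 13 mm with a 35 mm stub arm on its +y end. Origin: centre of its underside.
- bezel: loose bystander: thin chrome ring lying flat, 84 mm outside, 68 mm inside, 10 mm high. Origin: centre of its underside.
- screwdriver: loose bystander: screwdriver lying flat, 170 mm long, handle to its -x. Origin: centre of its underside.
- jar: loose bystander: closed jar, 64 mm across, 85 mm high. Origin: centre of its underside.
- carton: loose bystander: cardboard box 70 x 80 x 60 mm. Origin: centre of its underside.

How it is judged (in metres and radians):
On the way, in this order (a step that is already met when the one before it is completed fails the run):
1. the lid lies flat on the cork mat, let go (horizontal distance between lid and mat below 0.04 m and height (world z) of lid below 0.012 m and angle between lid's own z axis and vertical below 0.12 rad and contact force between the fingers and lid below 0.1 N and linear speed of lid below 0.02 m/s), for 0.2 s.
2. the gauge is gripped and lifted clear of its stand (height (world z) of probe_point above 0.075 m and contact force between the fingers and probe above 1 N and contact force between probe and stand below 0.1 N), for 0.2 s.
At the end, for the whole second after the job is handed in: Gauge held still: point within 7 mm of the ring's centre, axis within 8.5 degrees of the spot's z, tip in 2.5 to 10.5 mm, 1 to 8 N on the shell, no touch on pot or stand; lid let go, flat (7 degrees) on the mat, centred within 40 mm (distance between probe_point and spot below 0.007 m and angle between the z axis of probe and the z axis of spot, either way round below 0.15 rad and value of joint probe_tip between 0.0025 and 0.0105 m and contact force between probe and shell between 1 and 8 N and contact force between the fingers and probe above 1 N and contact force between probe and pot below 0.2 N and contact force between probe and stand below 0.2 N and linear speed of probe below 0.02 m/s and horizontal distance between lid and mat below 0.04 m and height (world z) of lid below 0.012 m and angle between lid's own z axis and vertical below 0.12 rad and contact force between the fingers and lid below 0.1 N); the arm keeps its last pose, push and grip.
It fails at once if the gauge presses the shell with more than 15 N (contact force between probe and shell above 15 N).
It fails at once if the lid is let go in the air (contact force between anything else and lid below 0.02 N and height (world z) of lid above 0.03 m and horizontal distance between lid and pot above 0.09 m).
It fails at once if another thing on the bench is pushed more than 30 mm from its place (distance of any of headlamp, spotlamp, mirror, bezel, screwdriver, jar, carton from where it was at the start of the episode above 0.03 m).
It also fails if it takes over 62 s, if anything falls off the work surface, if the arm or the gripper's body presses on something with over 40 N, if the wrist force passes 120 N, or if a joint passes its speed limit or range.

### The arm

A 6-joint arm with a two-finger parallel gripper is mounted at the origin on the work surface. World frame = base frame: x ahead of the robot, y to its left, z up, the work surface at z = 0. Lengths are in mm, angles in rad, forces in N, time in s.
With the tool pointing down it reaches from about 300 to 775 mm from the base axis. Payload 14.6 kg.
Tool frame: the origin (TCP) lies on the centre line of the jaws, within the pads' length; the fingertips stand 22 mm ahead of it and the grasp point (between the pads) lies 3 mm ahead of it (manip.tcp_to_tips is the distance from the TCP to the fingertips, in mm); z points along the fingers, y is the direction in which the jaws open and shut (so a half turn about z gives the same grasp; the last joint's range is limited). The gripper opens to 94 mm and grips with 3 to 60 N. Pads are 16 mm wide; open, the fingers measure 119 mm over their backs; the gripper's body (75 mm by 177 mm) begins 78 mm behind the grasp point.
Start: joints at [-1.302, 0.3, 1.521, -0, 1.321, -0.067], TCP at [181.231, -519.273, 227.446] pointing down, gripper open.
Joint ranges: [-3.03, 3.03], [-0.79, 2.21], [0.23, 2.52], [-1.04, 4.18], [0, 3.07], [-2.55, 2.55]. Speed limits (rad/s): [2.22, 2.22, 2.57, 3.14, 3.14, 3.14].

### API

Orientations are given as [roll, pitch, yaw] about the fixed x, y, z axes, in that order (R = Rz(yaw) Ry(pitch) Rx(roll)).
In Python, from cell import manip, vision, workorder gives the robot as it stands.
- The arm moves only by the tool carry_out, never from a script. Its argument "deltas" is a list of rows, each a list of 3 entries, a list of its own where there are three numbers: the shift along the tool's x, y, z in cm, then the turn about the tool's z in degrees, then the opening, from 0 (shut) to 1 (fully open). A call has 1 to 20 rows; each row shifts and turns the commanded pose from where the row before left it, along the tool's axes as they then stand; what a row does not reach is not made up. A row lasts 1/12 s, in which the tool goes at most 41.7 mm and 7.16 degrees, less where a joint would pass 70% of its speed; a pose out of reach is approached as far as the arm can. A call with a gripper value outside its range is refused whole. The fingers move at their own pace and stop on an object; "grip_force" is the grip in N (left out, the last holds). Time passes only in rows, so rows that do not move let the fingers close. It gives the time, the measured TCP pose, the force and the opening at its end, in the units of the state.
- manip.read_state(): the state, without advancing time (a new reading comes with each control period).
- vision.camera(name): name is "scene" or "side" or "wrist"; returns (picture, depth): 384x512x3 uint8, red, green, blue; 384x512 float32, mm along the optical axis (not along the pixel's ray), 0 where there is no reading.
- vision.calibration(name): a dict with "mtx" (3x3 intrinsics, pixels), "distortion" ([k1, k2, p1, p2, k3] as OpenCV has them; the pictures are not rectified), "eye" and "orientation" of the camera in the world. Camera axes: x right, y down, z forward; pixel columns grow to the right and rows downward; lengths in mm; the calibration is good to about 2 mm. A picture is of the moment at which its call begins: read the wrist's pose just before it. calibration takes no time and is no camera call; for the wrist camera it gives the pose at the moment of the call.
- workorder.sign_off(): hands the job in, once; it reports no verdict.
The state is a dict: "clock": time; "joints": joint angles; "qd": joint speeds; "effort": joint torques, N m; "eef_pos": TCP position; "eef_rot": TCP orientation; "wrist_force": force on the tool from outside, world axes, zero at the start; "moment": the same for the moment, N m; "finger_gap": finger opening in mm.
Only numpy, scipy, OpenCV 4.12 (cv2) and the standard library are available. Lean on these libraries where they do the work, as an engineer would, in place of code of your own. Each camera call takes 0.05 s, during which the arm holds its last target.

## Working session

There is one attempt and no reset: what is moved stays moved. The work goes in short steps, Python scripts to look and compute and a tool call to move; the robot and the scene stay as the last step left them, time stands still between calls to the robot, and variables do not carry over. Pictures are saved under pics/ and viewed, and the job is handed in when it is done.

Besides the shell and the picture viewer there is one more tool, called after "Request:" by a JSON object that holds its "method" and its "body". carry_out: Moves the arm, as the interface text tells. Its arguments: {"type":"object","properties":{"deltas":{"type":"array","items":{"type":"array"}},"grip_force":{"type":"number"}},"required":["deltas"]}

```bash
ls; mkdir -p pics; cat > h.py <<'E'
import numpy as np, cv2
from scipy.spatial.transform import Rotation as R
from cell import manip, vision, workorder
def cal(n):
    c=vision.calibration(n); return c
def rot(o):
    o=np.array(o,float)
    if o.shape==(3,3): return o
    return R.from_euler('xyz',o).as_matrix()
def ray(c,px):
    p=cv2.undistortPoints(np.array(px,float).reshape(-1,1,2),np.array(c['mtx'],float),np.array(c['distortion'],float)).reshape(-1,2)
    d=np.c_[p,np.ones(len(p))]
    return np.array(c['eye'],float), d@rot(c['orientation']).T
def onplane(c,px,z):
    e,d=ray(c,px); return e+d*((z-e[2])/d[:,2])[:,None]
def cloud(c,depth):
    v,u=np.mgrid[0:384,0:512]
    e,d=ray(c,np.stack([u,v],-1).reshape(-1,2))
    return (e+d*depth.reshape(-1,1)).reshape(384,512,3)
def proj(c,P):
    Rm=rot(c['orientation']); e=np.array(c['eye'],float)
    q=(np.array(P,float).reshape(-1,3)-e)@Rm
    return cv2.projectPoints(q,np.zeros(3),np.zeros(3),np.array(c['mtx'],float),np.array(c['distortion'],float))[0].reshape(-1,2)
E
cat > a.py <<'E'
from h import *
print(manip.read_state())
for n in ['scene','side','wrist']:
    c=cal(n); print(n,c)
    im,d=vision.camera(n); np.savez(f'pics/{n}0.npz',im=im,d=d)
    cv2.imwrite(f'pics/{n}0.png',im[:,:,::-1])
E
python3 a.py
```

```text
pics
{'clock': 0.0, 'joints': array([-1.30165608e+00,  3.00466589e-01,  1.52159205e+00, -2.68536278e-07,
        1.32070767e+00, -6.66187923e-02]), 'qd': array([ 5.96651251e-05,  1.14070410e-03,  1.41193007e-03,  1.72809970e-03,
        1.53273356e-03, -4.44763044e-04]), 'effort': array([ 5.29989265e-04, -5.31807411e+01, -3.52730799e+01,  7.07955030e-02,
        2.43837159e-02, -8.14231430e-05]), 'eef_pos': array([ 181.13963603, -519.05690013,  226.88415476]), 'eef_rot': array([-3.14042159e+00, -7.78700889e-05,  3.35759061e-01]), 'wrist_force': array([ 0.19509051, -0.00958492, -0.87066725]), 'moment': array([-0.0203374 ,  0.00842806, -0.01816369]), 'finger_gap': 94.09709808450071}
scene {'mtx': array([[461.9911638 ,   0.        , 245.66545126],
       [  0.        , 461.9911638 , 192.21108947],
       [  0.        ,   0.        ,   1.        ]]), 'distortion': array([-0.0688271,  0.       ,  0.       ,  0.       ,  0.       ]), 'eye': array([1284.74272626, -617.24768119,  727.20880182]), 'orientation': array([-2.19590432,  0.00882627,  0.86612098])}
side {'mtx': array([[373.98003849,   0.        , 251.35073891],
       [  0.        , 373.98003849, 185.96470629],
       [  0.        ,   0.        ,   1.        ]]), 'distortion': array([-0.07979848,  0.        ,  0.        ,  0.        ,  0.        ]), 'eye': array([363.2821035 , 733.09870631, 839.4262231 ]), 'orientation': array([-2.36617324,  0.00538535, -2.83204733])}
wrist {'mtx': array([[305.4395196 ,   0.        , 257.2861376 ],
       [  0.        , 305.4395196 , 187.73050634],
       [  0.        ,   0.        ,   1.        ]]), 'distortion': array([-0.07329731,  0.        ,  0.        ,  0.        ,  0.        ]), 'eye': array([ 243.55591526, -498.59306706,  383.9535631 ]), 'orientation': array([ 2.91184527e+00,  1.20441845e-03, -1.23463108e+00])}
```

View pics/scene0.png

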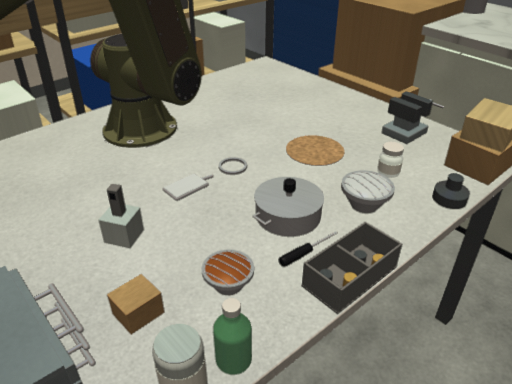

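View pics/side0.png

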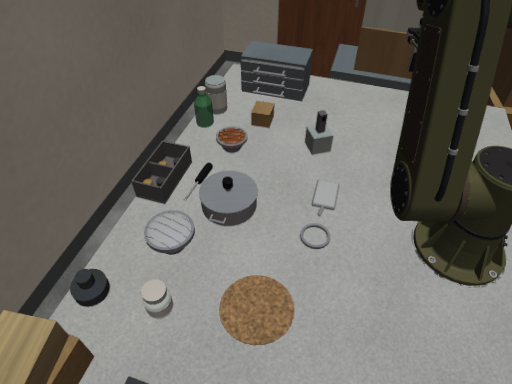

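View pics/wrist0.png

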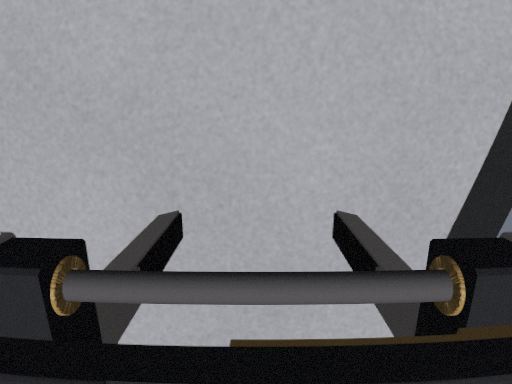

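The scene view shows the pot lid at about (289,200) with its black knob at (290,186), the mat at (315,150) and the gauge at (116,200) in its stand. The side view shows the knob at (228,183), the mat at (257,309) and the gauge at (321,121). Next I'll measure these.

```bash
cat > b.py <<'E'
from h import *
def circ(P):
    A=np.c_[2*P[:,:2],np.ones(len(P))]; s=np.linalg.lstsq(A,(P[:,:2]**2).sum(1),rcond=None)[0]
    return s[0],s[1],np.sqrt(s[2]+s[0]**2+s[1]**2)
for n,mw,kw,sw in [('scene',(280,130,350,170),(275,172,305,198),(95,175,150,250)),('side',(210,265,305,350),(215,170,242,196),(300,105,340,160))]:
    f=np.load(f'pics/{n}0.npz'); im,d=f['im'],f['d']; c=cal(n); X=cloud(c,d)
    hsv=cv2.cvtColor(im,cv2.COLOR_RGB2HSV)
    def sub(m,w):
        o=np.zeros_like(m);o[w[1]:w[3],w[0]:w[2]]=m[w[1]:w[3],w[0]:w[2]];return o
    m=sub((hsv[...,1]>90),mw).astype(np.uint8)
    cn=max(cv2.findContours(m,0,1)[0],key=cv2.contourArea)
    e=cv2.fitEllipse(cn); P=onplane(c,cn.reshape(-1,2),4); print(n,'mat',e[0],onplane(c,e[0],4),circ(P))
    m=sub(hsv[...,2]<60,kw).astype(np.uint8)
    cn=max(cv2.findContours(m,0,1)[0],key=cv2.contourArea); M=cv2.moments(cn)
    print('knob',cv2.boundingRect(cn),onplane(c,(M['m10']/M['m00'],M['m01']/M['m00']),94), onplane(c,cn.reshape(-1,2)[cn[:,0,1].argmin()],105))
    Z=X[...,2]
    # lid flange top z=67
    mm=(abs(Z-67)<4)&(hsv[...,1]<60); mm=sub(mm,(240,165,335,230) if n=='scene' else (190,165,265,225)).astype(np.uint8)
    cn=max(cv2.findContours(mm,0,1)[0],key=cv2.contourArea); h=cv2.convexHull(cn).reshape(-1,2)
    print('lid',circ(onplane(c,h,67)),np.median(Z[mm>0]))
    mm=sub((abs(Z-70)<4),sw); P=X[mm]; r=cv2.minAreaRect(P[:,:2].astype(np.float32)); print('stand top',r,len(P))
    mm=sub((Z>80)&(Z<150)&(hsv[...,2]<70),sw); P=X[mm]; print('probe pts',len(P),P.min(0),P.max(0),np.median(P,0))
    mm=sub((Z>141)&(Z<150)&(hsv[...,2]<80),sw); P=X[mm]; print('probe top',len(P),P.mean(0),cv2.minAreaRect(P[:,:2].astype(np.float32)))
    w=sw; 
    cr=im[w[1]:w[3],w[0]:w[2],::-1]; cv2.imwrite(f'pics/{n}_st.png',cv2.resize(cr,None,fx=8,fy=8,interpolation=cv2.INTER_CUBIC)[:600])
E
python3 b.py
```

```text
scene mat (314.8464050292969, 149.95018005371094) [[487.83710259 330.15848753   4.        ]] (np.float64(484.64898160204365), np.float64(332.96881398154216), np.float64(86.0167789161424))
knob (284, 179, 12, 15) [[659.74698136  43.43364941  94.        ]] [[646.59885548  44.95764505 105.        ]]
lid (np.float64(664.4119906291841), np.float64(38.67332071275723), np.float64(81.29740033754175)) 64.46191639850838
stand top ((458.1844177246094, -305.44647216796875), (73.5777587890625, 74.45408630371094), 32.19174575805664) 443
probe pts 310 [ 454.75630423 -321.67799244   80.26137542] [ 477.5970306  -291.89498501  142.5851288 ] [ 468.09795808 -311.07090898  112.08321184]
probe top 14 [ 467.26560009 -308.63892297  142.11384679] ((467.4604187011719, -308.5785217285156), (29.929487228393555, 10.90022087097168), 79.73809051513672)
side mat (256.35723876953125, 309.7557067871094) [[480.12355524 343.46295018   4.        ]] (np.float64(481.7590464605957), np.float64(338.32961848293644), np.float64(87.35339448900102))
knob (223, 177, 10, 14) [[657.45420295  47.43569918  94.        ]] [[668.00836041  37.14561005 105.        ]]
lid (np.float64(656.8987032980956), np.float64(48.18860085218603), np.float64(83.69502212713459)) 65.34713108779005
stand top ((456.14459228515625, -301.331787109375), (69.70636749267578, 74.13666534423828), 30.41598892211914) 192
probe pts 144 [ 441.95823918 -309.52013043   80.08441377] [ 472.91872387 -284.60350806  143.91812724] [ 455.56034086 -293.62035132  112.93074958]
probe top 6 [ 460.48144621 -294.21891937  142.98204412] ((457.46490478515625, -293.6214294433594), (14.55463981628418, 26.60143280029297), 88.38386535644531)
```

Request:
{"method": "carry_out", "body": {"deltas": [[[3.19, -1.86, 0], 0, 1], [[3.19, -1.86, 0], 0, 1], [[3.19, -1.86, 0], 0, 1], [[3.19, -1.86, 0], 0, 1], [[3.19, -1.86, 0], 0, 1], [[3.19, -1.86, 0], 0, 1], [[3.19, -1.86, 0], 0, 1], [[3.19, -1.86, 0], 0, 1], [[3.19, -1.86, 0], 0, 1], [[3.19, -1.86, 0], 0, 1], [[3.19, -1.86, 0], 0, 1], [[3.19, -1.86, 0], 0, 1], [[3.19, -1.86, 0], 0, 1], [[3.19, -1.86, 0], 0, 1], [[3.19, -1.86, 0], 0, 1], [[3.19, -1.86, 0], 0, 1], [[3.19, -1.86, 0], 0, 1], [[3.19, -1.86, 0], 0, 1], [[3.19, -1.86, 0], 0, 1], [[3.19, -1.86, 0], 0, 1]], "grip_force": 40}}

```text
clock: 1.82
eef_pos: [661.8, 43.9, 227.1]
eef_rot: [-3.141, 0.0, 0.336]
wrist_force: [0.5, -0.7, 0.7]
finger_gap: 94.4
```

```bash
cat > snap.py <<'E'
import sys
from h import *
s=manip.read_state(); print(s['clock'],s['eef_pos'],s['eef_rot'],s['wrist_force'],s['finger_gap'])
tag=sys.argv[1]
import pickle
for n in sys.argv[2:]:
    c=cal(n); im,d=vision.camera(n); np.savez(f'pics/{n}{tag}.npz',im=im,d=d); pickle.dump(c,open(f'pics/{n}{tag}.pkl','wb'))
    cv2.imwrite(f'pics/{n}{tag}.png',im[:,:,::-1])
E
python3 snap.py 1 wrist
```

```text
1.8167 [661.80872255  43.85467193 227.08440196] [-3.14143216e+00  4.93319641e-04  3.35910337e-01] [ 0.50398852 -0.71408118  0.67074073] 94.40957742750898
```

View pics/wrist1.png

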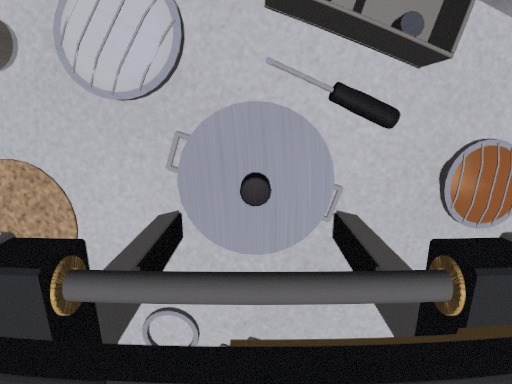

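The wrist view shows the lid disc centred near (256,177), the knob top near (256,190) and both pot handles. Next I'll fit the lid circle.

```bash
cat > c.py <<'E'
from h import *; import pickle
f=np.load('pics/wrist1.npz'); im=f['im'];d=f['d']; c=pickle.load(open('pics/wrist1.pkl','rb'))
X=cloud(c,d); g=cv2.cvtColor(im,cv2.COLOR_RGB2GRAY)
m=np.zeros_like(g); w=(slice(170,212),slice(235,280)); m[w]=(g[w]<60); cn=max(cv2.findContours(m,0,1)[0],key=cv2.contourArea)
M=cv2.moments(cn); ce=(M['m10']/M['m00'],M['m01']/M['m00']); print('knob',ce,onplane(c,ce,105),onplane(c,ce,94))
mm=np.zeros_like(g); w=(slice(90,265),slice(165,345)); mm[w]=(abs(X[...,2]-67)<6)[w]
cn=max(cv2.findContours(mm,0,1)[0],key=cv2.contourArea); h=cv2.convexHull(cn); e=cv2.fitEllipse(h)
print(e,onplane(c,e[0],67),np.median(X[...,2][mm>0]))
m=np.zeros_like(g)
E
python3 c.py
```

```text
knob (255.05065251050652, 189.0880336208803) [[660.50038513  44.55693434 105.        ]] [[657.98861831  43.77043656  94.        ]]
((255.1670684814453, 177.56082153320312), (153.42892456054688, 156.76316833496094), 93.23590087890625) [[663.70847672  45.84193082  67.        ]] 64.4601849054772
```

Request:
{"method": "carry_out", "body": {"deltas": [[[0, 0, 2.6], 0, 1], [[0, 0, 2.6], 0, 1], [[0, 0, 2.6], 0, 1], [[0, 0, 2.6], 0, 1], [[0, 0, 2.6], 0, 1], [[0, 0, 0], 0, 1], [[0, 0, 0], 0, 0], [[0, 0, 0], 0, 0], [[0, 0, 0], 0, 0], [[0, 0, 0], 0, 0], [[0, 0, 0], 0, 0], [[0, 0, 0], 0, 0], [[0, 0, 0], 0, 0]], "grip_force": 40}}

```text
clock: 2.95
eef_pos: [661.1, 42.2, 97.8]
eef_rot: [3.141, -0.0, 0.336]
wrist_force: [-0.7, 0.1, -1.3]
finger_gap: 51.0
```

Request:
{"method": "carry_out", "body": {"deltas": [[[0, 0, 0], 0, 0], [[0, 0, 0], 0, 0], [[0, 0, 0], 0, 0], [[0, 0, 0], 0, 0], [[0, 0, 0], 0, 0], [[0, 0, 0], 0, 0], [[0, 0, 0], 0, 0]]}}

```text
clock: 3.53
eef_pos: [661.0, 42.3, 97.5]
eef_rot: [-3.141, 0.0, 0.336]
wrist_force: [-0.1, 1.0, 1.1]
finger_gap: 29.3
```

Request:
{"method": "carry_out", "body": {"deltas": [[[0, 0, -1], 0, 0], [[0, 0, -2], 0, 0], [[0, 0, -2], 0, 0], [[0, 0, -2], 0, 0], [[0, 0, -2], 0, 0], [[-0.25, -1.2, 0], 0, 0], [[-0.51, -2.4, 0], 0, 0], [[-0.51, -2.4, 0], 0, 0], [[-0.51, -2.4, 0], 0, 0], [[-0.51, -2.4, 0], 0, 0], [[-0.51, -2.4, 0], 0, 0], [[-0.51, -2.4, 0], 0, 0], [[-0.51, -2.4, 0], 0, 0], [[-0.51, -2.4, 0], 0, 0], [[-0.51, -2.4, 0], 0, 0], [[-0.51, -2.4, 0], 0, 0], [[-0.51, -2.4, 0], 0, 0], [[-0.51, -2.4, 0], 0, 0], [[-0.51, -2.4, 0], 0, 0], [[-0.25, -1.2, 0], 0, 0]]}}

```text
clock: 5.2
eef_pos: [480.8, 337.9, 186.6]
eef_rot: [-3.142, 0.001, 0.338]
wrist_force: [-0.4, -0.2, -0.8]
finger_gap: 29.3
```

```bash
python3 snap.py 2 side
```

```text
5.2 [480.76056   337.943154  186.6376847] [-3.14157281e+00  1.06429124e-03  3.37573110e-01] [-0.40168804 -0.23169649 -0.8257152 ] 29.295478888532532
```

View pics/side2.png

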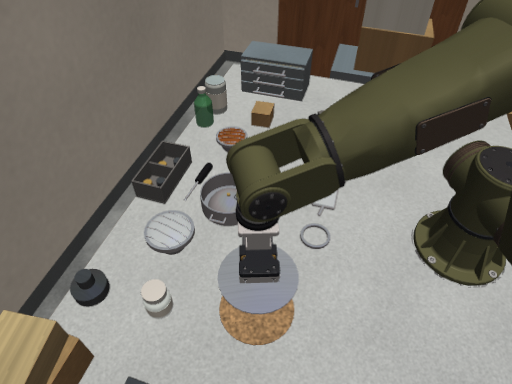

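The lid is held level in the gripper at (258,277) in the side view, above the mat. I'll lower it now.

Request:
{"method": "carry_out", "body": {"deltas": [[[0, 0, 1.5], 0, 0], [[0, 0, 2.5], 0, 0], [[0, 0, 2.5], 0, 0], [[0, 0, 2.5], 0, 0], [[0, 0, 2], 0, 0], [[0, 0, 1], 0, 0], [[0, 0, 0.6], 0, 0], [[0, 0, 0.4], 0, 0], [[0, 0, 0.3], 0, 0], [[0, 0, 0.3], 0, 0], [[0, 0, 0], 0, 0], [[0, 0, 0], 0, 0]]}}

```text
clock: 6.25
eef_pos: [483.2, 336.1, 52.0]
eef_rot: [-3.141, -0.001, 0.336]
wrist_force: [0.5, 0.8, -2.3]
finger_gap: 29.2
```

Request:
{"method": "carry_out", "body": {"deltas": [[[0, 0, 0.1], 0, 0], [[0, 0, 0.1], 0, 0], [[0, 0, 0.05], 0, 0], [[0, 0, 0], 0, 0]]}}

```text
clock: 6.58
eef_pos: [483.1, 336.0, 49.4]
eef_rot: [-3.141, -0.001, 0.336]
wrist_force: [-1.4, -1.6, 3.3]
finger_gap: 29.4
```

Contact is felt: the vertical force went from -2.3 to +3.3 N. I'll release and raise.

Request:
{"method": "carry_out", "body": {"deltas": [[[0, 0, 0], 0, 1], [[0, 0, 0], 0, 1], [[0, 0, 0], 0, 1], [[0, 0, 0], 0, 1], [[0, 0, 0], 0, 1], [[0, 0, 0], 0, 1], [[0, 0, 0], 0, 1], [[0, 0, -2], 0, 1], [[0, 0, -4], 0, 1], [[0, 0, -4], 0, 1], [[0, 0, -4], 0, 1], [[0, 0, -4], 0, 1]]}}

```text
clock: 7.58
eef_pos: [482.7, 335.7, 231.0]
eef_rot: [3.142, -0.0, 0.336]
wrist_force: [0.4, -0.3, -0.5]
finger_gap: 93.5
```

```bash
python3 snap.py 3 wrist scene side
```

```text
7.5833 [482.65457418 335.72031088 230.99406952] [ 3.14158047e+00 -4.16300177e-05  3.35811338e-01] [ 0.44366325 -0.30293858 -0.50853451] 93.47520334623084
```

View pics/wrist3.png

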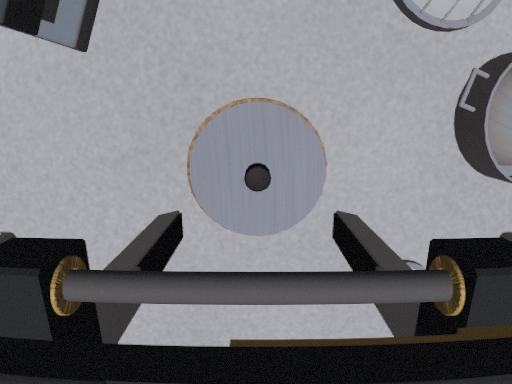

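View pics/scene3.png

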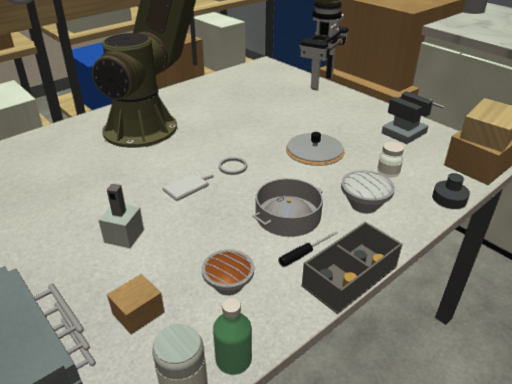

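View pics/side3.png

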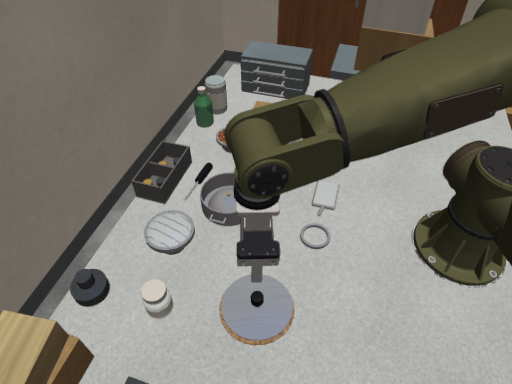

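The lid lies flat and centred on the mat: disc (257,167) in the wrist view, knob (316,137) in scene and (257,297) in side. Next I'll look into the pot on the way to the stand.

Request:
{"method": "carry_out", "body": {"deltas": [[[0.4, 2.8, 0], 0, 1], [[0.4, 2.8, 0], 0, 1], [[0.4, 2.8, 0], 0, 1], [[0.4, 2.8, 0], 0, 1], [[0.4, 2.8, 0], 0, 1], [[0.4, 2.8, 0], 0, 1], [[0.4, 2.8, 0], 0, 1], [[0.4, 2.8, 0], 0, 1], [[0.4, 2.8, 0], 0, 1], [[0.4, 2.8, 0], 0, 1], [[0.4, 2.8, 0], 0, 1], [[0.4, 2.8, 0], 0, 1], [[0, 0, 0], 0, 1]]}}

```text
clock: 8.82
eef_pos: [640.0, 30.3, 226.7]
eef_rot: [-3.141, 0.003, 0.332]
wrist_force: [0.0, 1.1, 0.5]
finger_gap: 93.6
```

```bash
python3 snap.py 4 wrist; python3 - <<'E'
import cv2
im=cv2.imread('pics/wrist4.png'); cv2.imwrite('pics/wrist4b.png',cv2.resize(im[70:270,150:370],None,fx=2.7,fy=2.7,interpolation=cv2.INTER_CUBIC))
E
```

```text
8.8167 [639.97698319  30.28491961 226.747633  ] [-3.14147662e+00  2.50653972e-03  3.32132381e-01] [0.00673548 1.09545042 0.5337807 ] 93.5962205529654
```

View pics/wrist4b.png

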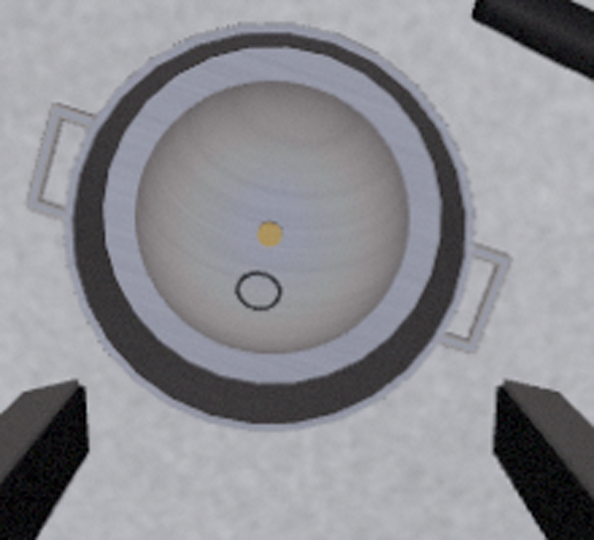

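The zoomed wrist view shows the brass stud at (270,234), which is full-frame (250,156.7), and the ring at (259,291), which is full-frame (245.9,177.8).

```bash
cat > d.py <<'E'
from h import *; import pickle
f=np.load('pics/wrist4.npz'); im=f['im'];d=f['d']; c=pickle.load(open('pics/wrist4.pkl','rb')); X=cloud(c,d)
hsv=cv2.cvtColor(im,cv2.COLOR_RGB2HSV); m=np.zeros((384,512),np.uint8)
w=(slice(148,166),slice(240,260)); m[w]=(hsv[...,1]>80)[w]; ys,xs=np.nonzero(m); p=(xs.mean(),ys.mean()); S=onplane(c,p,50)[0]; print('stud',p,S,len(xs))
g=hsv[...,2]; m[:]=0; w=(slice(166,188),slice(234,258)); m[w]=(g<110)[w]; cn=max(cv2.findContours(m,0,1)[0],key=cv2.contourArea); e=cv2.fitEllipse(cv2.convexHull(cn))
P=onplane(c,e[0],40)[0]; print('ring',e,P, X[int(e[0][1]),int(e[0][0])])
# pot rim: outer edge at z=60
mm=(abs(X[...,2]-60)<7).astype(np.uint8); mm[:, :150]=0; mm[:,350:]=0; mm[:70]=0;mm[235:]=0
cn=max(cv2.findContours(mm,0,1)[0],key=cv2.contourArea); 
Q=onplane(c,cn.reshape(-1,2),60)[:,:2]
v=P[:2]-S[:2]; print('dist',np.hypot(*v),'az deg',np.degrees(np.arctan2(v[1],v[0])))
cc,r=cv2.minEnclosingCircle(cv2.convexHull(Q.astype(np.float32))); print('rim',cc,r)
E
python3 d.py
```

```text
stud (np.float64(249.5), np.float64(156.28571428571428)) [658.82914635  44.78438909  50.        ] 56
ring ((245.31333923339844, 177.33059692382812), (13.98338794708252, 17.02703857421875), 106.79487609863281) [632.9914042   41.36114657  40.        ] [633.23966115  41.82366772  39.99537726]
dist 26.06352832402435 az deg -172.45283718028963
rim (658.7330322265625, 44.76012420654297) 81.82780456542969
```

Request:
{"method": "carry_out", "body": {"deltas": [[[-2.4, 2.07, 0], 0, 1], [[-2.4, 2.07, 0], 0, 1], [[-2.4, 2.07, 0], 0, 1], [[-2.4, 2.07, 0], 0, 1], [[-2.4, 2.07, 0], 0, 1], [[-2.4, 2.07, 0], 0, 1], [[-2.4, 2.07, 0], 0, 1], [[-2.4, 2.07, 0], 0, 1], [[-2.4, 2.07, 0], 0, 1], [[-2.4, 2.07, 0], 0, 1], [[-2.4, 2.07, 0], 0, 1], [[-2.4, 2.07, 0], 0, 1], [[0, 0, 0], 0, 1]]}}

```text
clock: 9.95
eef_pos: [446.7, -297.5, 228.0]
eef_rot: [-3.141, 0.001, 0.333]
wrist_force: [1.0, -0.7, -0.2]
finger_gap: 94.0
```

```bash
python3 snap.py 5 wrist
```

```text
9.95 [ 446.68936413 -297.49084435  228.0086192 ] [-3.14086805e+00  1.27514631e-03  3.33055152e-01] [ 0.97866076 -0.69139189 -0.1881865 ] 94.02027916770209
```

View pics/wrist5.png

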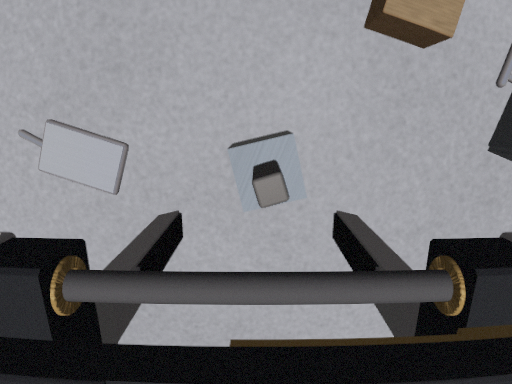

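The wrist view shows the stand top around (267,170) and the gauge's grey top face around (270,190). I'll measure its centre and yaw.

```bash
cat > e.py <<'E'
from h import *; import pickle
f=np.load('pics/wrist5.npz'); im=f['im'];d=f['d']; c=pickle.load(open('pics/wrist5.pkl','rb')); X=cloud(c,d)
print(X[188,270],X[150,250],X[150,290])
def rect(lo,hi,z):
    m=np.zeros((384,512),np.uint8); w=(slice(120,225),slice(215,320)); m[w]=((X[...,2]>lo)&(X[...,2]<hi))[w]
    cn=max(cv2.findContours(m,0,1)[0],key=cv2.contourArea)
    return cv2.minAreaRect(onplane(c,cn.reshape(-1,2),z)[:,:2].astype(np.float32)),cn.reshape(-1,2).min(0),cn.reshape(-1,2).max(0)
print('top',rect(136,160,145)); print('stand',rect(60,90,70))
im2=im[120:230,210:330,::-1]; cv2.imwrite('pics/w5b.png',cv2.resize(im2,None,fx=5,fy=5,interpolation=cv2.INTER_CUBIC))
g=cv2.cvtColor(im,cv2.COLOR_RGB2HSV); print(im[188,270],im[165,265],im[150,250])
E
python3 e.py
```

```text
[ 458.86909418 -305.20092825  144.11667324] [ 474.43946437 -280.87970973   69.529184  ] [ 488.05651329 -319.76190611   70.51316932]
top (((458.517578125, -305.5356750488281), (26.76412582397461, 25.784042358398438), 35.82421112060547), array([252, 170], dtype=int32), array([288, 207], dtype=int32))
stand (((457.8934326171875, -305.9864807128906), (70.71443176269531, 70.031982421875), 32.41050720214844), array([228, 133], dtype=int32), array([306, 211], dtype=int32))
[130 127 123] [23 24 28] [147 154 165]
```

View pics/w5b.png

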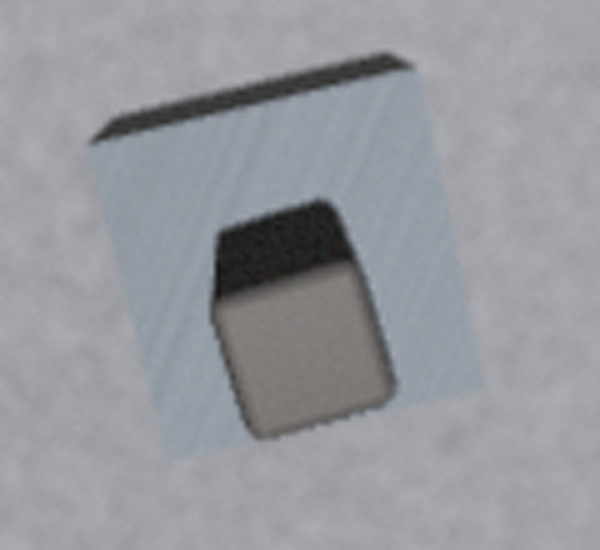

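Request:
{"method": "carry_out", "body": {"deltas": [[[0, 0, 0], -5.4, 1], [[0, 0, 0], -5.4, 1], [[0, 0, 0], -5.4, 1], [[0.25, 0.67, 0], 0, 1], [[0.25, 0.67, 0], 0, 1], [[0, 0, 0], 0, 1], [[0, 0, 2.5], 0, 1], [[0, 0, 2.5], 0, 1], [[0, 0, 2.5], 0, 1], [[0, 0, 2.5], 0, 1], [[0, 0, 2], 0, 1], [[0, 0, 0], 0, 0.6], [[0, 0, 0], 0, 0.5]], "grip_force": 10}}

```text
clock: 11.08
eef_pos: [460.8, -302.6, 108.7]
eef_rot: [-3.14, 0.0, 0.617]
wrist_force: [1.2, -0.3, 0.6]
finger_gap: 84.1
```

```bash
python3 snap.py 6 wrist
```

```text
11.0833 [ 460.82433448 -302.61274764  108.6540384 ] [-3.13998319e+00  4.28451313e-04  6.17220903e-01] [ 1.20751604 -0.3237544   0.61917924] 84.14406186753051
```

View pics/wrist6.png

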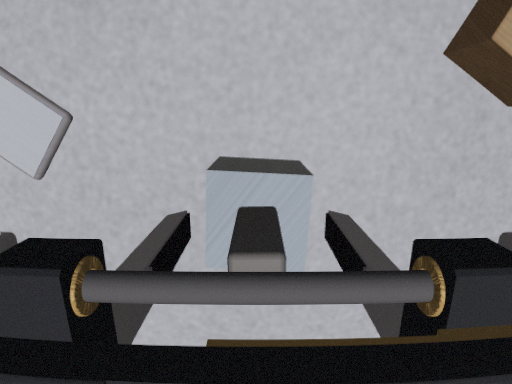

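The stand top (260,215) and gauge (257,240) are square to the jaws and centred between them. I'll close.

Request:
{"method": "carry_out", "body": {"deltas": [[[-0.25, 0.1, 0], 0, 0.3], [[0, 0, 0], 0, 0], [[0, 0, 0], 0, 0], [[0, 0, 0], 0, 0], [[0, 0, 0], 0, 0], [[0, 0, 0], 0, 0], [[0, 0, 0], 0, 0], [[0, 0, 0], 0, 0], [[0, 0, 0], 0, 0], [[0, 0, 0], 0, 0], [[0, 0, 0], 0, 0], [[0, 0, 0], 0, 0], [[0, 0, 0], 0, 0]], "grip_force": 10}}

```text
clock: 12.22
eef_pos: [459.3, -305.2, 109.0]
eef_rot: [-3.141, -0.0, 0.619]
wrist_force: [-0.5, 1.2, 1.2]
finger_gap: 25.9
```

Request:
{"method": "carry_out", "body": {"deltas": [[[0, 0, -0.7], 0, 0], [[0, 0, -1.2], 0, 0], [[0, 0, -1.2], 0, 0], [[0, 0, -1.2], 0, 0], [[0, 0, 0], 0, 0], [[0, 0, 0], 0, 0]], "grip_force": 8}}

```text
clock: 12.72
eef_pos: [459.6, -305.4, 153.0]
eef_rot: [3.14, -0.001, 0.619]
wrist_force: [-0.3, 0.4, -1.0]
finger_gap: 25.8
```

Request:
{"method": "carry_out", "body": {"deltas": [[[-0.25, 0, 0], 0, 0], [[-0.25, 0, 0], 0, 0], [[-0.25, 0, 0], 0, 0], [[-0.25, 0, 0], 0, 0], [[-0.25, 0, 0], 0, 0], [[-0.25, 0, 0], 0, 0], [[-0.25, 0, 0], 0, 0], [[-0.25, 0, 0], 0, 0], [[-0.25, 0, 0], 0, 0], [[-0.25, 0, 0], 0, 0], [[-0.25, 0, 0], 0, 0], [[-0.25, 0, 0], 0, 0], [[-0.25, 0, 0], 0, 0], [[-0.25, 0, 0], 0, 0], [[-0.25, 0, 0], 0, 0], [[0, 0, 0], 0, 0]]}}

```text
clock: 14.05
eef_pos: [428.4, -327.3, 152.0]
eef_rot: [3.142, 0.0, 0.618]
wrist_force: [0.4, 1.6, -0.6]
finger_gap: 25.6
```

```bash
python3 snap.py 7 wrist scene; python3 - <<'E'
import cv2,numpy as np
a=cv2.imread('pics/wrist7.png')[100:384,130:400]; b=cv2.imread('pics/scene7.png')[130:260,60:200]
b=cv2.resize(b,None,fx=3.3,fy=3.3,interpolation=cv2.INTER_CUBIC); a=cv2.resize(a,None,fx=1.2,fy=1.2)
o=np.zeros((429,800,3),np.uint8); o[:a.shape[0],:a.shape[1]]=a; o[:b.shape[0],330:330+b.shape[1]]=b[:429,:470]
cv2.imwrite('pics/c7.png',o)
E
```

```text
14.05 [ 428.43522157 -327.26031576  152.00527209] [3.14151139e+00 1.52568166e-04 6.18250072e-01] [ 0.3807165   1.59643968 -0.55111148] 25.597446223596833
```

View pics/c7.png

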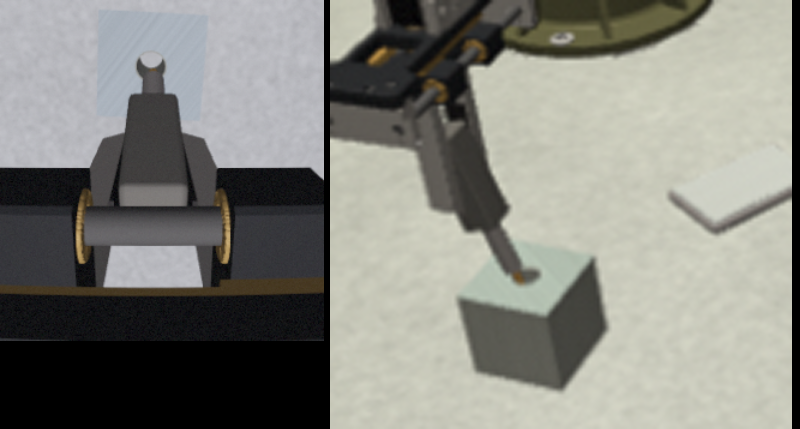

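The gauge has pivoted in the jaws. In the right-hand crop it leans, with the tip in the hole at (520,278). I'll firm the grip and lift clear (step 2), then measure the tilt.

Request:
{"method": "carry_out", "body": {"deltas": [[[0, 0, 0], 0, 0], [[0, 0, 0], 0, 0], [[0, 0, -1], 0, 0], [[0, 0, -2], 0, 0], [[0, 0, -2], 0, 0], [[0, 0, -2], 0, 0], [[0, 0, -1], 0, 0], [[0, 0, 0], 0, 0], [[0, 0, 0], 0, 0], [[0, 0, 0], 0, 0]], "grip_force": 40}}

```text
clock: 14.98
eef_pos: [428.5, -326.7, 230.8]
eef_rot: [-3.14, 0.0, 0.619]
wrist_force: [0.0, -0.2, -2.1]
finger_gap: 25.4
```

```bash
python3 snap.py 8 wrist scene side; python3 - <<'E'
import cv2,numpy as np
b=cv2.imread('pics/scene8.png')[100:260,50:200]; s=cv2.imread('pics/side8.png')[60:220,270:420]
cv2.imwrite('pics/c8.png',cv2.resize(np.hstack([b,s]),(780,416),interpolation=cv2.INTER_CUBIC))
E
```

```text
14.9833 [ 428.47723707 -326.70255826  230.78844545] [-3.13999972e+00  4.49903283e-04  6.18525648e-01] [ 0.0347055  -0.21707702 -2.07845063] 25.430287775607255
```

View pics/c8.png

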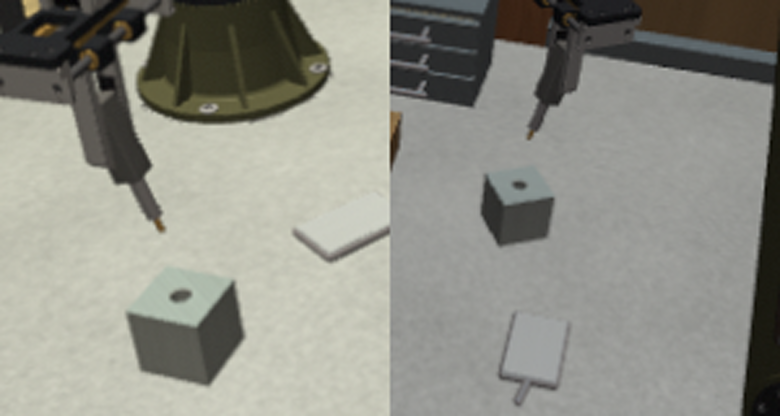

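View pics/wrist8.png

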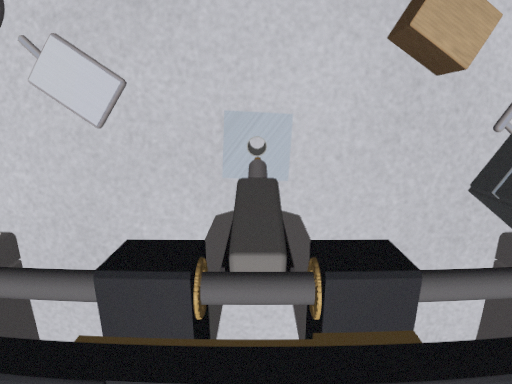

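The scene crop (left) shows the tip's point at (162,231). The side crop (right) shows it at (530,138). I'll triangulate from those.

```bash
cat > tri.py <<'E'
from h import *; import pickle,sys
def tri(pts):
    A=np.zeros((3,3));b=np.zeros(3)
    for c,p in pts:
        e,d=ray(c,p); d=d[0]/np.linalg.norm(d[0]); M=np.eye(3)-np.outer(d,d); A+=M;b+=M@e
    return np.linalg.solve(A,b)
def masks(tag,win,nm):
    im=np.load(f'pics/{nm}{tag}.npz')['im']; hsv=cv2.cvtColor(im,cv2.COLOR_RGB2HSV)
    x0,y0,x1,y1=win; cr=im[y0:y1,x0:x1,::-1]
    return cv2.resize(cr,None,fx=10,fy=10,interpolation=cv2.INTER_CUBIC)
E
cat > z.py <<'E'
from tri import *
a=masks(8,(80,135,120,193),'scene'); b=masks(8,(310,78,350,118),'side')
o=np.zeros((580,800,3),np.uint8); o[:,:400]=a; o[:400,400:]=b; cv2.imwrite('pics/z8.png',o)
E
python3 z.py
```

View pics/z8.png

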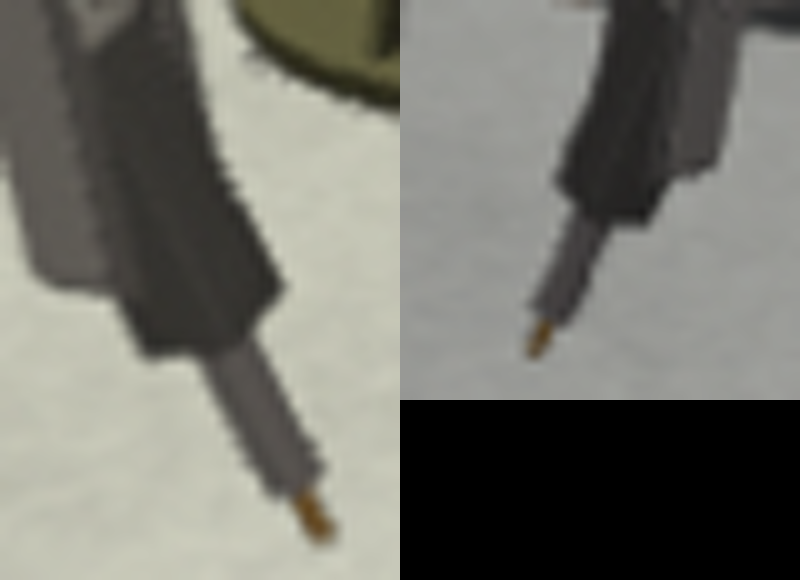

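The zooms show the tip end at (325,541) on the left and (533,356) on the right. The top of the barrel is at (229,345) and (594,216).

```bash
cat > t8.py <<'E'
from tri import *
cs=cal('scene'); cd=cal('side')
def F(a,b): return tri([(cs,(80+a[0]/10-.5,135+a[1]/10-.5)),(cd,(310+(b[0]-400)/10-.5,78+b[1]/10-.5))])
T=F((325,541),(533,356)); B=F((297,483),(551,312)); J=F((229,345),(594,216))
yaw=.6185; tcp=np.array([428.5,-326.7,230.8]); Rm=R.from_euler('xyz',[np.pi,0,yaw]).as_matrix()
for n,p in [('T',T),('B',B),('J',J)]:
    print(n,p,'tool',(p-tcp)@Rm)
v=(T-J)@Rm; print(np.linalg.norm(v),'tilt xz',np.degrees(np.arctan2(v[0],v[2])),'yz',np.degrees(np.arctan2(v[1],v[2])))
v=(T-tcp)@Rm-[0,0,3]; print(np.linalg.norm(v),'tilt from grip',np.degrees(np.arctan2(v[0],v[2])))
E
python3 t8.py
```

```text
T [ 454.87345101 -307.91502969  138.48714522] tool [ 3.23795282e+01 -1.33495910e-02  9.23128548e+01]
B [ 451.80029327 -310.56278214  154.1122669 ] tool [28.34047264  0.36204539 76.6877331 ]
J [ 443.45667268 -315.89283487  188.64826305] tool [18.4520778  -0.13304443 42.15173695]
52.05886999518395 tilt xz 15.517543232233196 yz 0.1367193579480306
95.00115818913204 tilt from grip 19.92763228880989
```

```bash
cat > t8b.py <<'E'
from tri import *
yaw=.6185; Rm=R.from_euler('xyz',[np.pi,0,yaw]).as_matrix()
T=np.array([454.9,-307.9,138.5])
for th in (10,13,16,19,22,25):
    t=np.radians(th); ax=Rm@np.array([np.sin(t),0,np.cos(t)])
    o=[]
    for n in('scene','side'):
        p=proj(cal(n),[T,T-56*ax]); v=p[0]-p[1]; o+=[np.degrees(np.arctan2(v[0],v[1])),np.hypot(*v)]
    print(th,np.round(o,2))
print('meas scene',np.degrees(np.arctan2(96,196)),np.degrees(np.arctan2(65,125)),np.degrees(np.arctan2(64,130)),np.hypot(9.6,19.6))
print('meas side',np.degrees(np.arctan2(-61,140)),np.degrees(np.arctan2(-38,85)),np.degrees(np.arctan2(-38,97)),np.hypot(6.1,14))
for nm,w in (('scene',(80,135,120,193)),('side',(310,78,350,118))):
    im=np.load(f'pics/{nm}8.npz')['im']; hsv=cv2.cvtColor(im,cv2.COLOR_RGB2HSV)
    x0,y0,x1,y1=w; h=hsv[y0:y1,x0:x1]; m=(h[...,1]>110)&(h[...,0]<25)&(h[...,2]<200); ys,xs=np.nonzero(m); print(nm,list(zip(xs+x0,ys+y0)))
E
python3 t8b.py
```

```text
10 [ 21.72  23.06 -18.27  15.83]
13 [ 24.36  23.45 -20.97  16.09]
16 [ 26.91  23.82 -23.57  16.33]
19 [ 29.39  24.16 -26.1   16.56]
22 [ 31.78  24.48 -28.55  16.78]
25 [ 34.12  24.78 -30.94  16.97]
meas scene 26.095424157388344 27.474431626277134 26.21137801783153 21.824756585125986
meas side -23.54344486743665 -24.087452308632294 -21.392890351981446 15.27121475194426
scene [(np.int64(110), np.int64(185)), (np.int64(111), np.int64(185)), (np.int64(110), np.int64(186)), (np.int64(111), np.int64(186)), (np.int64(111), np.int64(187)), (np.int64(112), np.int64(187))]
side [(np.int64(324), np.int64(110)), (np.int64(324), np.int64(111))]
```

```bash
cat > f.py <<'E'
from h import *; import pickle,sys
tag=sys.argv[1]; yaw=float(sys.argv[2]); tcp=np.array(eval(sys.argv[3]))
f=np.load(f'pics/wrist{tag}.npz'); c=pickle.load(open(f'pics/wrist{tag}.pkl','rb')); X=cloud(c,f['d'])
Rm=R.from_euler('xyz',[np.pi,0,yaw]).as_matrix(); Y=(X-tcp)@Rm
for r in range(135,275,5):
    print(r,np.round(Y[r,257],1),np.round(Y[r,262],1),f['im'][r,257])
m=np.zeros((384,512),bool); m[190:243,245:272]=1; P=Y[m]
n=(abs(P[:,1])<11)&(P[:,2]>-60)&(P[:,2]<60); P=P[n]
k=np.polyfit(P[:,2],P[:,0],1); r=P[:,0]-np.polyval(k,P[:,2]); g=abs(r)<3; k=np.polyfit(P[g,2],P[g,0],1)
print(len(P),g.sum(),'tilt deg',np.degrees(np.arctan(k[0])),'x at z=3',np.polyval(k,3), P[g].min(0),P[g].max(0))
E
python3 f.py 8 .6185 [428.5,-326.7,230.8]
```

```text
135 [ 46.6   0.4 161.5] [ 46.7   5.6 161.3] [169 177 186]
140 [3.630e+01 2.000e-01 2.315e+02] [ 36.3   6.5 231.5] [181 182 186]
145 [3.000e+01 2.000e-01 2.307e+02] [ 30.1   6.6 230.5] [185 184 190]
150 [ 26.3   0.3 207. ] [ 28.3   6.  188. ] [73 75 73]
155 [ 25.8   0.4 162.9] [ 26.1   5.6 160.5] [123 126 123]
160 [33.2  0.6 72.3] [32.9  4.4 74.6] [89 85 87]
165 [30.6  0.7 64.8] [30.3  4.3 66.3] [91 89 90]
170 [28.5  0.7 55.3] [28.   4.2 58.4] [90 88 88]
175 [26.   0.7 49.6] [25.8  4.1 50.6] [88 87 89]
180 [26.9  0.7 28.3] [26.9  3.8 28.6] [62 62 61]
185 [25.1  0.8 22.4] [24.8  3.8 23.4] [61 60 62]
190 [23.2  0.8 17.3] [23.2  3.7 17.3] [59 59 59]
195 [21.7  0.8 11.6] [21.6  3.6 11.7] [64 64 62]
200 [20.2  0.8  6.1] [20.   3.6  6.9] [61 63 62]
205 [18.5  0.8  2.3] [18.7  3.5  1.4] [64 60 61]
210 [17.5  0.8 -3.8] [17.3  3.5 -3.1] [65 64 64]
215 [15.9  0.8 -7.2] [16.2  3.4 -8. ] [64 63 65]
220 [ 14.9   0.8 -12. ] [ 14.7   3.4 -11.4] [61 61 59]
225 [ 14.    0.9 -16.8] [ 13.9   3.3 -16.5] [65 65 67]
230 [ 12.4   0.9 -19.4] [ 12.7   3.2 -20.2] [65 65 63]
235 [ 11.4   0.9 -23.2] [ 11.1   3.2 -22.6] [63 63 63]
240 [ 10.7   0.9 -27.5] [ 10.6   3.2 -27.3] [63 62 63]
245 [  9.4   0.9 -30.1] [  9.5   3.1 -30.4] [65 63 63]
250 [  8.4   0.9 -33.3] [  8.8   3.1 -34.1] [66 62 65]
255 [  7.5   0.9 -36.3] [  7.5   3.1 -36.3] [109 107 106]
260 [  4.6   0.9 -35.2] [  5.2   3.1 -36.5] [125 123 123]
265 [  2.5   0.9 -35.8] [  2.5   3.1 -35.8] [128 125 122]
270 [ -0.3   0.9 -35.2] [ -0.2   3.1 -35.2] [127 123 121]
1424 1424 tilt deg 16.303489296861216 x at z=3 19.184944627878952 [  9.66927491  -6.22697148 -29.11515782] [23.65412153  9.02087609 17.9960645 ]
```

The wrist depth on the handle's front face gives a tilt of 16.3°, and the scene and side directions agree (15–16°). That's 5.7° short, because the gauge pivoted about a point higher in the jaws. I'll put the tip back in the hole and push about 11 mm further.

Request:
{"method": "carry_out", "body": {"deltas": [[[0, 0, 2], 0, 0], [[0, 0, 2], 0, 0], [[0, 0, 2], 0, 0], [[0, 0, 1.2], 0, 0], [[0, 0, 0.7], 0, 0], [[0, 0, 0], 0, 0]]}}

```text
clock: 15.63
eef_pos: [428.4, -326.5, 151.3]
eef_rot: [-3.139, 0.0, 0.618]
wrist_force: [-0.8, 0.2, -1.6]
finger_gap: 25.8
```

Request:
{"method": "carry_out", "body": {"deltas": [[[0, 0, 0], 0, 0], [[0, 0, 0], 0, 0], [[-0.2, 0, 0], 0, 0], [[-0.2, 0, 0], 0, 0], [[-0.2, 0, 0], 0, 0], [[-0.2, 0, 0], 0, 0], [[-0.2, 0, 0], 0, 0], [[-0.15, 0, 0], 0, 0], [[0, 0, 0], 0, 0]], "grip_force": 8}}

```text
clock: 16.38
eef_pos: [419.2, -333.8, 153.0]
eef_rot: [3.142, 0.0, 0.618]
wrist_force: [0.6, 2.1, -1.0]
finger_gap: 26.0
```

```bash
python3 snap.py 9 wrist; python3 -c "
from h import *; s=manip.read_state(); print(s['eef_pos'],s['eef_rot'])"
```

```text
16.3833 [ 419.17063317 -333.81071053  152.9971701 ] [3.14156733e+00 8.86397951e-05 6.18310039e-01] [ 0.61633044  2.14823703 -0.99331707] 25.994087067721146
[ 419.25629586 -333.7865059   153.01341303] [3.14155130e+00 8.98708467e-05 6.18236652e-01]
```

```bash
python3 f.py 9 .6183 [419.2,-333.8,152.5] | tail -16
```

```text
200 [21.8  0.8 -0.2] [21.4  3.5  1.3] [71 68 66]
205 [20.1  0.8 -3.8] [19.8  3.5 -2.7] [70 68 70]
210 [18.4  0.8 -7. ] [19.   3.4 -9.1] [73 69 71]
215 [  65.3    1.  -157.5] [ 17.3   3.3 -12.1] [74 71 71]
220 [ 15.5   0.8 -14.4] [ 15.2   3.3 -13.4] [71 70 69]
225 [ 14.3   0.8 -18.2] [ 14.    3.3 -17.5] [73 74 72]
230 [ 13.    0.8 -21.7] [ 12.7   3.2 -20.8] [71 70 67]
235 [ 12.    0.8 -25.5] [ 11.3   3.2 -23.7] [74 72 70]
240 [ 10.4   0.8 -27.4] [ 10.5   3.1 -27.6] [76 75 73]
245 [  9.4   0.8 -30.8] [  9.2   3.1 -30.4] [75 73 72]
250 [  8.5   0.9 -34.1] [  8.1   3.1 -33.2] [74 71 72]
255 [  6.9   0.9 -35.6] [  6.8   3.  -35.5] [94 93 91]
260 [  5.    0.9 -36.7] [  4.8   3.  -36.2] [129 126 126]
265 [  2.    0.9 -35.4] [  2.9   3.  -37.1] [127 123 122]
270 [ -0.8   0.9 -34.8] [ -0.5   3.1 -35.3] [125 121 120]
1421 1421 tilt deg 21.622762090347866 x at z=3 22.55501090445862 [  9.46497735  -5.94992468 -29.95375418] [25.25591892  8.66940081 10.46422935]
```

Request:
{"method": "carry_out", "body": {"deltas": [[[0, 0, 0], 0, 0], [[0, 0, 0], 0, 0], [[0, 0, 0], 0, 0], [[0, 0, -1], 0, 0], [[0, 0, -2], 0, 0], [[0, 0, -2], 0, 0], [[0, 0, -2], 0, 0], [[0, 0, -2], 0, 0], [[0, 0, 0], 0, 0], [[0, 0, 0], 4, 0], [[0, 0, 0], 6, 0], [[0, 0, 0], 6, 0], [[0, 0, 0], 6, 0], [[0, 0, 0], 4, 0], [[0, 0, 0], 1.9, 0], [[0, 0, 0], 0, 0]], "grip_force": 45}}

```text
clock: 17.77
eef_pos: [419.2, -333.5, 242.4]
eef_rot: [-3.141, 0.001, 0.13]
wrist_force: [0.5, 0.1, -1.0]
finger_gap: 25.8
```

Request:
{"method": "carry_out", "body": {"deltas": [[[0.7, -1.2, 0], 0, 0], [[1.4, -2.4, 0], 0, 0], [[1.4, -2.4, 0], 0, 0], [[1.4, -2.4, 0], 0, 0], [[1.4, -2.4, 0], 0, 0], [[1.4, -2.4, 0], 0, 0], [[1.4, -2.4, 0], 0, 0], [[1.4, -2.4, 0], 0, 0], [[1.4, -2.4, 0], 0, 0], [[1.4, -2.4, 0], 0, 0], [[1.4, -2.4, 0], 0, 0], [[1.4, -2.4, 0], 0, 0], [[1.4, -2.4, 0], 0, 0], [[1.4, -2.4, 0], 0, 0], [[0.8, -1.6, 0], 0, 0], [[0, 0, 0], 0, 0]]}}

```text
clock: 19.1
eef_pos: [570.4, 32.8, 242.4]
eef_rot: [-3.141, 0.0, 0.136]
wrist_force: [-0.1, 0.1, -2.5]
finger_gap: 26.2
```

```bash
python3 snap.py 10 wrist; python3 -c "
from h import *; s=manip.read_state(); print(s['eef_pos'],s['eef_rot'])"
```

```text
19.1 [570.37060897  32.82194456 242.3755312 ] [-3.14093618e+00  4.78660550e-04  1.36182748e-01] [-0.10554856  0.11472249 -2.51674576] 26.248550876307405
[569.97935748  31.11446943 242.42717392] [-3.14144113e+00  6.89324246e-04  1.35300113e-01]
```

View pics/wrist10.png

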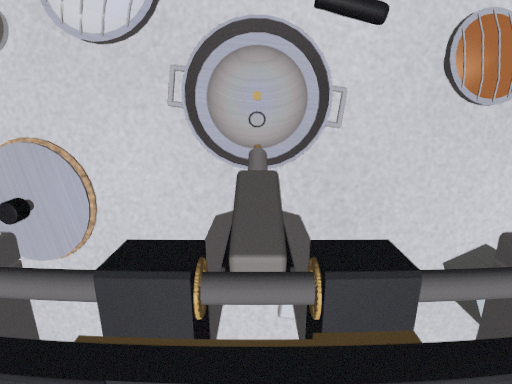

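The ring (257,119), stud (257,96) and gauge tip (258,147) line up in the wrist view. I'll recheck the tilt and the ring position.

```bash
python3 f.py 10 .1356 [570.1,32,242.4] | tail -9; cat > g.py <<'E'
from h import *; import pickle,sys
tag,a,b,c2,d2=sys.argv[1],*map(int,sys.argv[2:6])
f=np.load(f'pics/wrist{tag}.npz'); c=pickle.load(open(f'pics/wrist{tag}.pkl','rb')); im=f['im']; hsv=cv2.cvtColor(im,cv2.COLOR_RGB2HSV)
m=np.zeros((384,512),np.uint8); w=(slice(b,d2),slice(a,c2)); m[w]=(hsv[...,2]<105)[w]
cn=max(cv2.findContours(m,0,1)[0],key=cv2.contourArea); e=cv2.fitEllipse(cv2.convexHull(cn)); P=onplane(c,e[0],40)[0]; print('ring',e,P)
m[:]=0; w=(slice(b-35,b+8),slice(a,c2)); m[w]=((hsv[...,1]>80))[w]; ys,xs=np.nonzero(m); S=onplane(c,(xs.mean(),ys.mean()),50)[0]; print('stud',xs.mean(),ys.mean(),S); v=P-S; print(np.hypot(v[0],v[1]),np.degrees(np.arctan2(v[1],v[0])))
m[:]=0; w=(slice(d2,d2+40),slice(a-5,c2+5)); m[w]=((hsv[...,1]>80))[w]; ys,xs=np.nonzero(m); print('tip px',xs.min(),xs.max(),ys.min(),ys.max(),xs.mean())
E
python3 g.py 10 243 108 272 132
```

```text
235 [ 12.4   0.2 -23.5] [ 12.3   2.5 -23.2] [78 77 75]
240 [ 11.5   0.2 -27.4] [ 11.3   2.4 -26.8] [79 77 77]
245 [  9.7   0.2 -28.9] [ 10.4   2.4 -30.4] [78 74 74]
250 [  9.1   0.2 -32.8] [  8.7   2.4 -32.1] [78 75 75]
255 [  7.9   0.2 -35.4] [  8.    2.3 -35.6] [104 101  99]
260 [  5.5   0.2 -35.3] [  6.3   2.3 -36.8] [136 134 133]
265 [  4.    0.2 -36.9] [  2.8   2.4 -34.8] [133 129 128]
270 [ -0.2   0.2 -33.6] [ -0.1   2.4 -33.8] [132 128 127]
1429 1429 tilt deg 21.495477431427716 x at z=3 23.193143981987173 [ 10.49031886  -6.62345456 -29.12978085] [26.12830524  7.95371556 11.96665593]
ring ((256.5563049316406, 118.93663787841797), (15.171884536743164, 16.15252685546875), 70.39514923095703) [632.83625583  41.38781636  40.        ]
stud 256.5 95.28571428571429 [658.36836844  44.9138518   50.        ]
25.77443888667056 -172.1370750327698
tip px 254 260 145 147 257.11764705882354
```

Request:
{"method": "carry_out", "body": {"deltas": [[[0.3, 0, 1.5], 0, 0], [[0.3, 0, 2.5], 0, 0], [[0.3, 0, 2.5], 0, 0], [[0.15, 0, 1.7], 0, 0], [[0, 0, 0.6], 0, 0], [[0, 0, 0], 0, 0], [[0, 0, 0], 0, 0]]}}

```text
clock: 19.73
eef_pos: [580.6, 30.3, 155.9]
eef_rot: [3.141, -0.001, 0.131]
wrist_force: [0.4, 0.8, -0.9]
finger_gap: 26.1
```

```bash
python3 snap.py 11 wrist scene side; python3 -c "
from h import *; s=manip.read_state(); print(s['eef_pos'],s['eef_rot'])"
python3 - <<'E'
import sys; sys.path.insert(0,'.')
from tri import *
p=[proj(cal(n),[640,45,65])[0] for n in('scene','side')]; print(p)
o=[]
for n,q in zip(('scene','side'),p):
    x,y=int(q[0])-20,int(q[1])-28; print(n,x,y); o.append(masks(11,(x,y,x+40,y+50),n))
cv2.imwrite('pics/z11.png',np.hstack(o))
E
```

```text
19.7333 [580.62120523  30.27944965 155.85405185] [ 3.14144034e+00 -7.96014909e-04  1.31452081e-01] [ 0.42166426  0.76852899 -0.91474072] 26.141492888496387
[580.92813808  30.51286694 156.38215302] [ 3.14126799e+00 -2.14750170e-03  1.31559035e-01]
[array([283.44017839, 191.34331753]), array([233.97114794, 190.87771607])]
scene 263 163
side 213 162
```

View pics/z11.png

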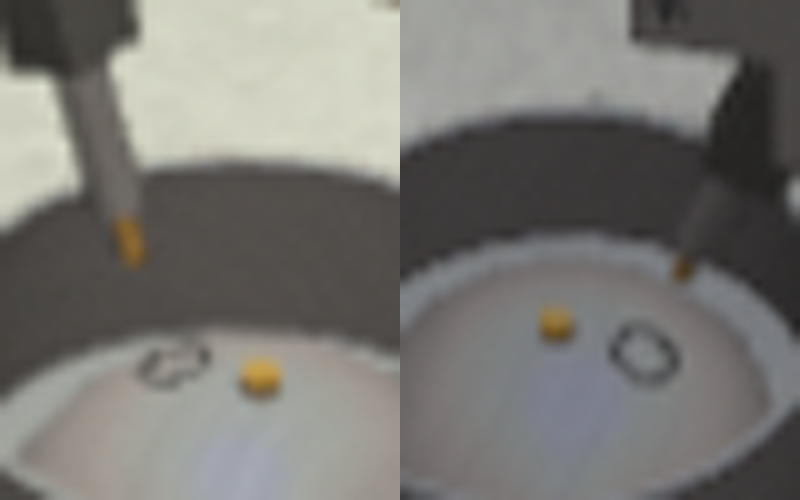

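View pics/wrist11.png

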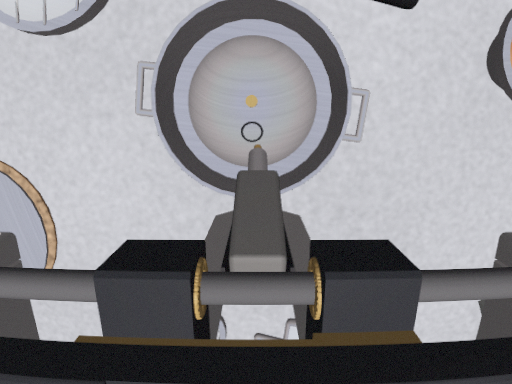

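The zooms show the tip end at (133,268) on the left and (682,281) on the right, and the ring centre at (174,362) and (644,354). The wrist view shows the ring (252,131) slightly left of the tip (258,147). I'll triangulate both.

```bash
cat > t11.py <<'E'
from tri import *
cs=cal('scene'); cd=cal('side')
def F(a,b): return tri([(cs,(263+a[0]/10-.5,163+a[1]/10-.5)),(cd,(213+b[0]/10-.5,162+b[1]/10-.5))])
T=F((133,268),(282,281)); G=F((174,362),(244,354)); S=F((260,376),(156,322))
print('T',T,'ring',G,'stud',S)
c2=onplane(cs,(263+17.4-.5,163+36.2-.5),40),onplane(cd,(213+24.4-.5,162+35.4-.5),40); print(c2)
tcp=np.array([580.7,30.4,156]); Rm=R.from_euler('xyz',[np.pi,0,.1315]).as_matrix()
print('tip tool',(T-tcp)@Rm,'ring tool (multi)',(G-tcp)@Rm,'ring tool (wrist)',(np.array([632.9,41.4,40])-tcp)@Rm)
print('T-ring in tool',(T-G)@Rm)
E
python3 t11.py; python3 f.py 11 .1315 [580.7,30.4,156] | tail -1;  python3 g.py 11 238 119 266 143
```

```text
T [622.76665968  35.54487931  66.30464828] ring [632.44653803  42.17796922  39.43658413] stud [658.35591563  45.65115276  48.11807455]
(array([[632.42429693,  41.44102995,  40.        ]]), array([[632.65863744,  43.08085505,  40.        ]]))
tip tool [42.37807336  0.41537664 89.69535172] ring tool (multi) [ 52.84411844  -4.89120672 116.56341587] ring tool (wrist) [ 53.191657   -4.0604957 116.       ]
T-ring in tool [-10.46604508   5.30658337 -26.86806415]
1427 1427 tilt deg 21.71115908207413 x at z=3 22.671256117241082 [  9.7736379   -5.79512934 -28.94056314] [25.60182153  8.87643805 10.89801618]
ring ((251.46835327148438, 131.2950897216797), (19.519147872924805, 21.675413131713867), 94.86043548583984) [632.80338436  41.3481972   40.        ]
stud 250.90196078431373 100.5 [658.43928175  44.93866975  50.        ]
25.886110721421435 -172.02721795328276
tip px 255 260 145 147 257.46666666666664
```

Request:
{"method": "carry_out", "body": {"deltas": [[[0.1, -0.2, 0.3], 0, 0], [[0.1, -0.25, 0.3], 0, 0], [[0.18, 0, 0.43], 0, 0], [[0.18, 0, 0.43], 0, 0], [[0.18, 0, 0.43], 0, 0], [[0.1, 0, 0.25], 0, 0], [[0.06, 0, 0.15], 0, 0], [[0, 0, 0], 0, 0], [[0, 0, 0], 0, 0], [[0, 0, 0], 0, 0]]}}

```text
clock: 20.72
eef_pos: [588.9, 36.3, 132.3]
eef_rot: [3.142, -0.0, 0.132]
wrist_force: [0.0, -0.9, -2.0]
finger_gap: 26.0
```

```bash
python3 snap.py 12 wrist scene side; python3 -c "
from h import *; s=manip.read_state(); print(s['eef_pos'],s['eef_rot'],s['wrist_force'])"
python3 - <<'E'
import sys; sys.path.insert(0,'.')
from tri import *
o=[masks(12,(263,163,303,213),'scene'),masks(12,(213,162,253,212),'side')]
cv2.imwrite('pics/z12.png',np.hstack(o))
E
python3 g.py 12 238 119 266 143
```

```text
20.7167 [588.92699132  36.27849942 132.26073368] [ 3.14156764e+00 -3.35133567e-04  1.31552624e-01] [ 0.04128839 -0.89656599 -1.95024408] 25.962143114276184
[588.88556744  36.28149379 132.24568265] [ 3.14155352e+00 -3.27680445e-04  1.31565423e-01] [-0.11192719 -0.30435959 -1.62589812]
ring ((255.57748413085938, 139.3406524658203), (11.390588760375977, 19.190217971801758), 79.50942993164062) [636.2499195   42.94282475  40.        ]
stud 256.82758620689657 111.0 [658.43693517  44.84143711  50.        ]
22.268102593853985 -175.10893633329744
tip px 255 260 145 147 257.2857142857143
```

View pics/z12.png

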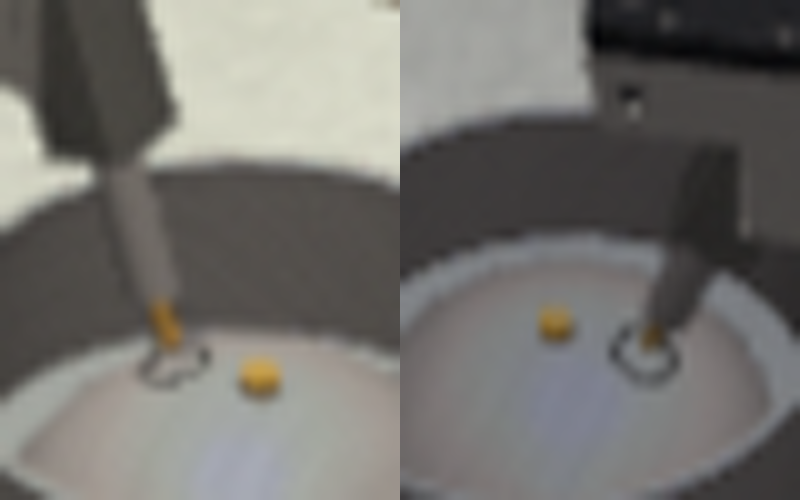

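View pics/wrist12.png

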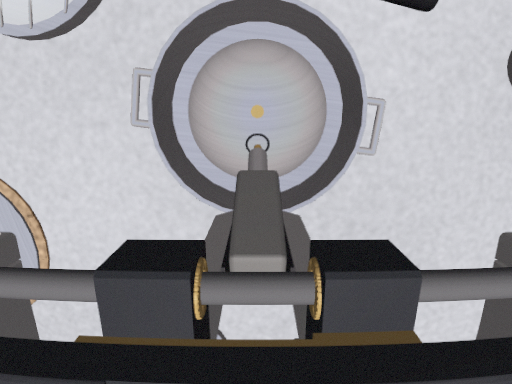

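The tip sits just above the ring: (172,347) against (174,362) on the left, and (652,347) against (644,354) on the right. About 3 mm remains to contact, so I'll press in small steps.

Request:
{"method": "carry_out", "body": {"deltas": [[[0.07, 0, 0.19], 0, 0], [[0.07, 0, 0.19], 0, 0], [[0.05, 0, 0.1], 0, 0], [[0, 0, 0], 0, 0], [[0, 0, 0], 0, 0], [[0, 0, 0], 0, 0]]}}

```text
clock: 21.37
eef_pos: [590.8, 36.5, 127.3]
eef_rot: [3.142, -0.0, 0.132]
wrist_force: [-0.0, 0.9, 1.6]
finger_gap: 26.0
```

```bash
python3 snap.py 13 scene side; python3 -c "
from h import *
for i in range(4):
  s=manip.read_state(); print(s['eef_pos'],s['wrist_force']); vision.camera('wrist')"
```

```text
21.3667 [590.76259974  36.54113577 127.34469318] [ 3.14156621e+00 -1.16825658e-04  1.31586405e-01] [-0.011422    0.90295759  1.60926597] 25.952102591896235
[590.74216669  36.55922506 127.3647671 ] [-0.16123785 -0.12760977  0.77459347]
[590.73491569  36.56267533 127.33818593] [-0.83437777 -0.18251044  0.93795898]
[590.7446314   36.55828246 127.33961391] [ 0.21648392 -0.29816329  0.12457762]
[590.75784657  36.55008281 127.33510074] [-1.02493026 -0.17264327 -0.40486672]
```

Request:
{"method": "carry_out", "body": {"deltas": [[[0.06, 0, 0.14], 0, 0], [[0.05, 0, 0.14], 0, 0], [[0, 0, 0], 0, 0], [[0, 0, 0], 0, 0], [[0, 0, 0], 0, 0]]}}

```text
clock: 22.08
eef_pos: [591.9, 36.7, 124.5]
eef_rot: [3.142, -0.0, 0.132]
wrist_force: [-0.1, 0.9, 0.7]
finger_gap: 25.6
```

```bash
python3 snap.py 14 wrist scene side; python3 -c "
from h import *
F=[];P=[]
for i in range(20):
  s=manip.read_state(); F.append(s['wrist_force']);P.append(s['eef_pos']); vision.camera('wrist')
print(np.mean(F,0),np.std(F,0)/4.4,np.mean(P,0))"
python3 - <<'E'
import sys; sys.path.insert(0,'.')
from tri import *
o=[masks(14,(263,163,303,213),'scene'),masks(14,(213,162,253,212),'side')]
cv2.imwrite('pics/z14.png',np.hstack(o))
E
python3 f.py 14 .1316 [591.7,36.7,124.5] | tail -1
```

```text
22.0833 [591.8500518   36.68759385 124.49320574] [ 3.14158715e+00 -5.35601215e-05  1.31558788e-01] [-0.12995922  0.85632005  0.67389921] 25.570548600863948
[-0.31740232 -0.28526717  1.55098658] [0.08601492 0.1035555  0.13571514] [591.82872473  36.70941481 124.46297328]
1427 1427 tilt deg 21.537494842212265 x at z=3 22.97287327561995 [ 10.04591132  -5.84804291 -28.86106033] [25.97986863  8.7622814  11.40546117]
```

View pics/z14.png

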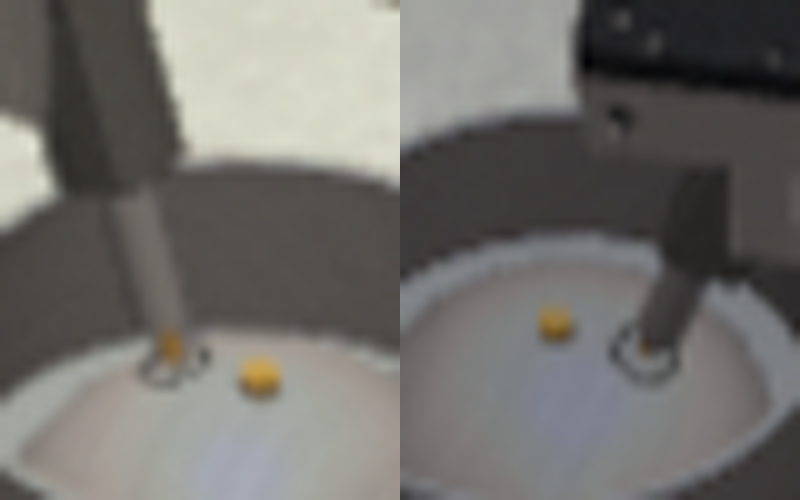

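View pics/wrist14.png

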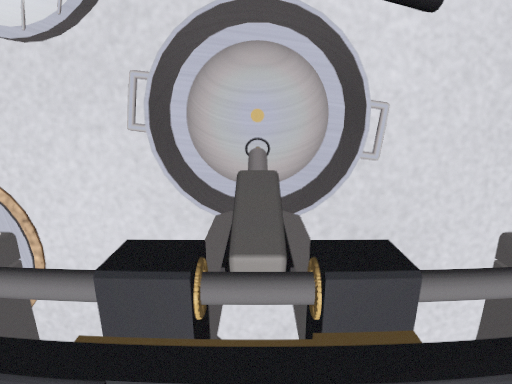

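The checks agree. The tip end is at (172,361) against the ring's (174,362) on the left, and (648,350) against (644,354) on the right. Tilt is 21.5°, and the push is about 3 N, or roughly 5.5–7 mm of travel. I'll hand in.

```bash
python3 -c "
from h import *
s=manip.read_state(); print(s['clock'],s['eef_pos'],s['wrist_force'],s['finger_gap']); print(workorder.sign_off())"
```

```text
23.2333 [591.79729014  36.71256408 124.4288477 ] [-0.58508189 -0.9208098   1.56626973] 25.5571141725614
the job is handed in; nothing more can be done
None
```

I handed the job in at 23.2 s of the 62 s allowed. The gauge is still gripped, with its tip pressed inside the ring. No verdict was reported, so what follows rests on my own checks.

- **Lid:** It lies flat on the cork mat and centred by eye, and the gripper has let go. I released it within 1–2 mm of the measured mat centre, and the three camera views taken just after showed it in place.
- **Gauge tilt:** The moves can't tilt the tool, so I pivoted the gauge in a light grip by pushing its tip against the edge of the stand's hole. The first push gave only 16.3°, so I pushed again. The last reading was 21.5° against the 22° wanted, with the lean within about 1° of the ring's direction.
- **Tip position:** Both outside views show the point inside the ring, about 1 mm off centre by eye. The ring positions from the wrist camera and from the two outside cameras agreed to about 1 mm.
- **Tip push:** The wrist force gave about 3.0–3.4 N, which means 6–7 mm of travel. The arm's position gave about 5.5 mm instead. Both are well inside the allowed 2.5–10.5 mm.
- **Other things on the bench:** I saw no sign that anything else was moved, but I did not measure each item again before handing in.

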